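Snap the drive guard home and hold the roller line at third speed

ROBOT

A 7-joint arm with a two-finger parallel gripper is mounted at the origin on the work surface. World frame = base frame: x ahead of the robot, y to its left, z up, the work surface at z = 0. Lengths are in m, angles in degrees, forces in N, time in s.
With the tool pointing down it reaches from about 0.425 to 0.875 m from the base axis. Payload 4.7 kg.
Tool frame: the origin (TCP) lies at the very end of the fingers, on their centre line; the grasp point (between the pads) lies 19 mm behind it; z points along the fingers, y is the line along which they close (so a half turn about z gives the same grasp; the last joint's range is limited). The gripper opens to 87 mm and grips with 3 to 60 N. Pads are 19 mm wide; open, the fingers measure 117 mm over their backs; the gripper's body (75 mm by 190 mm) begins 51 mm behind the grasp point.
Start: joints at [-70.697, 18.392, -4.016, 83.108, 1.295, 78.541, -3.26], TCP at [0.206, 0.616, 0.223] pointing down, gripper open.
Joint ranges: [-163.93, 163.93], [-17.29, 119.83], [-79.2, 71.16], [3.27, 140.29], [-89.18, 269.18], [5.43, 117.66], [-154.24, 154.24]. Speed limits (degrees/s): [147.25, 147.25, 180, 180, 180, 180, 180].

INTERFACE

Orientations are given as [roll, pitch, yaw] about the fixed x, y, z axes, in that order (R = Rz(yaw) Ry(pitch) Rx(roll)).
In Python, from cell import telemetry, cams, env gives the robot as it stands.
- The arm moves only by the tool arm_command, never from a script. Its argument "series" is text: rows parted by semicolons, each of 5 numbers parted by spaces: the shift along the tool's x, y, z in mm, then the turn about the tool's z in rad, then the closure in counts, from 0 (fully open) to 255 (shut). A call has 1 to 20 rows; each row shifts and turns the commanded pose from where the row before left it, along the tool's axes as they then stand; what a row does not reach is not made up. A row lasts 1/12 s, in which the tool goes at most 41.7 mm and 7.16 degrees, less where a joint would pass 70% of its speed; a pose out of reach is approached as far as the arm can. A call is refused whole if a number of a shift passes 41.7 or a number of a turn 0.125, either way. A call with a gripper value outside its range is refused whole. The fingers move at their own pace and stop on an object; "squeeze" is the grip in N (left out, the last holds). Time passes only in rows, so rows that do not move let the fingers close. It gives the time, the measured TCP pose, the force, the opening and the grip force at its end, in the units of the state.
- telemetry.get_obs(): the state, without advancing time (a new reading comes with each control period).
- cams.read_camera(name): name is "scene" or "top"; returns the picture (400x640x3 uint8, blue, green, red); there is no depth.
- cams.calibration(name): a dict with "K" (3x3 intrinsics, pixels), "dist" ([k1, k2, p1, p2, k3] as OpenCV has them; the pictures are not rectified), "origin" and "rotation" of the camera in the world. Camera axes: x right, y down, z forward; pixel columns grow to the right and rows downward; lengths in m; the calibration is good to about 2 mm. A picture is of the moment at which its call begins. calibration takes no time and is no camera call.
- env.sign_off(): hands the job in; it is judged then, once.
The state is a dict: "time_s": time; "qpos": joint angles; "joint_velocities": joint speeds; "effort": joint torques, N m; "tool_pos": TCP position; "tool_rot": TCP orientation; "force": force on the tool from outside, world axes, zero at the start; "wrist_torque": the same for the moment, N m; "grip_width": finger opening in m; "grasp_force": force on a finger pad.
Only numpy, scipy, OpenCV 4.12 (cv2) and the standard library are available. Lean on these libraries where they do the work, as an engineer would, in place of code of your own. Each camera call takes 0.05 s, during which the arm holds its last target. There are 200 camera calls.

TASK

Bring up the next trays on the roller line: first press the loose yellow guard cap on top of the line's gearbox straight down until it snaps fully home on its seat, and only then turn the red handle of the spring-return speed switch on the grey control box clockwise past its first two notches to the third and last one (three dots) and keep it there. The switch springs back if you let go, so finish while still holding the handle at the third notch. Leave the red stop button unpressed and do not disturb the bananas and the other things on the bench.

Things in the scene. Friction and masses are not known exactly. Their poses are not given: they have to be found in the camera images.
- line_drive: The line's drive, fixed to the bench: dark blue gearbox 110 x 100 mm, 105 mm tall, with a finned horizontal motor on its +y side (100 mm in diameter, reaching 200 mm from the gearbox's middle, top 112 mm above the bench) and a low yellow chain case on its +x side. Origin: under the gearbox's middle, on the bench. The guard cap stands on its top, straight above the origin.
- guard_cap_top (a point): Centre of the flat top of the guard cap: round ribbed yellow plastic cap, 57 mm across the skirt, 44 mm across the flat top, 34 mm tall, upright on the gearbox. It slides only straight up and down. Home, this point is 147 mm above the bench; at the start it stands 9 to 14 mm higher and a gap shows under the skirt.
- guard_cap (a joint): Lift of the guard cap above its seat, m: 0 = fully home, 0.009 to 0.014 at the start, 0.016 = top of travel. It stays where it is left (friction 1.5 N). Pushed down, it meets a ball detent at a lift of 8 mm that takes about 8 N to pass; below 3 mm it snaps home by itself and stays.
- station: The grey control box, fixed to the bench: 150 mm (x) by 240 mm (y), 90 mm tall. Origin: under its middle, on the bench; its -x side faces the robot, more or less. The speed switch sits on its top, 55 mm to its +y side; the stop button on the -y side.
- speed_switch (a joint): Angle of the switch in rad, growing clockwise seen from above: 0 = rest, notches at 0.44 (one dot), 0.87 (two dots), 1.31 (three dots), end stop 1.36. A spring turns it back to 0 from anywhere when let go: no notch holds it. Return torque 0.09 to 0.17 N m; the detent before each notch adds up to 0.06 N m.
- switch_handle: The switch's handle: upright red bar, 60 mm long (x), 16 mm thick (y), 32 mm tall, white line on top of its pointer half. Origin: centre of its underside, on the switch's vertical axis, 100 mm above the bench. x axis: along the bar to the pointer end, at the start 0.66 rad anticlockwise of the box's x axis. Below it are a hub 44 mm wide (top at 100 mm) and the dial plate (top at 92 mm).
- switch_grip (a point): Point on the switch's axis in the middle of the handle, 22 mm above its underside, 122 mm above the bench: a good height to pinch the bar across its 16 mm thickness.
- stop_button_top (a point): Top of the red mushroom stop button, 40 mm in diameter, 120 mm from the switch's axis on the same box, 123 mm above the bench. Leave it alone.
- stop_button (a joint): Travel of the stop button in m: 0 = out, 0.007 = fully pressed in.
- bunch_a: Hand of seven green bananas lying on the bench, about 210 x 170 mm and 95 mm tall; origin under its middle. A bystander.
- bunch_b: Small hand of five green bananas lying on the bench, about 210 x 125 mm and 95 mm tall; origin under its middle. A bystander.
- label_roll: White roll of fruit labels lying flat, 90 mm in diameter, 30 mm tall; origin at the centre of its underside. A bystander.
- mug: Blue mug, 76 mm in diameter, 90 mm tall, upright; origin at the centre of its underside. A bystander.
- latex_wash: White plastic bottle with a blue cap, 64 mm in diameter, 170 mm tall, upright; origin at the centre of its underside. A bystander.
- crown_knife: Knife with a wooden handle and a hooked steel blade lying flat, 200 mm long, 18 mm thick, along its x axis; origin under the handle's blade end. A bystander.
- clipboard: Brown clipboard with a sheet of paper lying flat, 165 x 230 mm, clip 14 mm tall; origin under its middle. A bystander.

How it is judged:
By the outcome, as a careful person would: the job done as asked, in the order asked, and still so for the second after the job is handed in, while the arm keeps its last pose, push and grip.
It also fails if it takes over 45 s, if anything falls off the work surface, if the arm or the gripper's body presses on something with over 40 N, if the wrist force passes 120 N, or if a joint passes its speed limit or range.

## Working session

There is one attempt and no reset: what is moved stays moved. The work goes in short steps, Python scripts to look and compute and a tool call to move; the robot and the scene stay as the last step left them, time stands still between calls to the robot, and variables do not carry over. Pictures are saved under pics/ and viewed, at most 10 in all, crops included, and the job is handed in when it is done.

Besides the shell and the picture viewer there is one more tool, called after ">>>" as name(argument=value, ...) on one line, values as JSON. arm_command: Moves the arm, as the interface text tells. Its arguments: {"type":"object","properties":{"series":{"type":"string"},"squeeze":{"type":"number"}},"required":["series"]}

```bash
mkdir -p pics; ls
python3 - <<'E'
from cell import telemetry, cams, env
import cv2
for n in ("scene","top"):
    cv2.imwrite(f"pics/{n}0.png",cams.read_camera(n)); c=cams.calibration(n); print(n,c)
o=telemetry.get_obs(); print(o)
E
```

```text
pics
scene {'K': array([[410.19557474,   0.        , 318.94541947],
       [  0.        , 410.19557474, 203.49379227],
       [  0.        ,   0.        ,   1.        ]]), 'dist': array([-0.01721884,  0.        ,  0.        ,  0.        ,  0.        ]), 'origin': array([1.16109931, 1.12610548, 0.96353583]), 'rotation': array([-124.23295473,   -0.92376964,  150.58008116])}
top {'K': array([[437.87613423,   0.        , 320.41205903],
       [  0.        , 437.87613423, 198.64476271],
       [  0.        ,   0.        ,   1.        ]]), 'dist': array([0.0010879, 0.       , 0.       , 0.       , 0.       ]), 'origin': array([0.27833024, 0.01495913, 1.58796238]), 'rotation': array([-170.1565149 ,    1.29915245,  -90.09171405])}
{'time_s': 0.1, 'qpos': array([-70.69898047,  18.43432352,  -4.01297142,  83.17002254,
         1.29685397,  78.54142167,  -3.2617006 ]), 'joint_velocities': array([-0.07114369, -0.10104983, -0.05532706, -0.15255434, -0.04457506,
       -0.12611837, -0.02156122]), 'effort': array([-6.17942101e-05, -4.92572737e+01, -4.05581212e-01, -3.13402104e+01,
       -6.42089825e-02,  3.94428510e-02,  6.05809760e-05]), 'tool_pos': array([0.20609623, 0.61591822, 0.22155761]), 'tool_rot': array([-1.79899561e+02,  8.23682858e-03,  1.61504869e+02]), 'force': array([ 0.98824576,  0.08225668, -0.65447609]), 'wrist_torque': array([ 0.01103724, -0.03320354, -0.02683337]), 'grasp_force': 0.0, 'grip_width': 0.08744955317117473}
```

View pics/scene0.png

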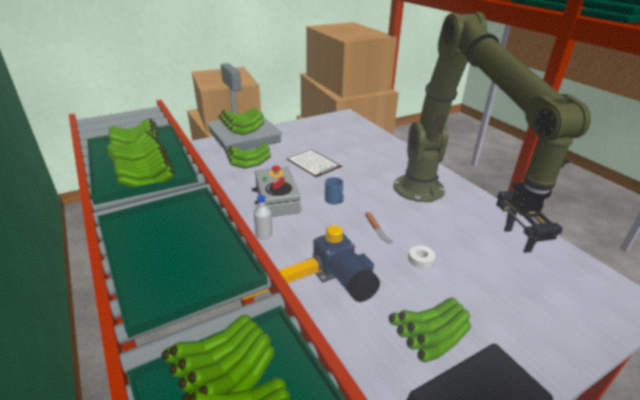

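View pics/top0.png

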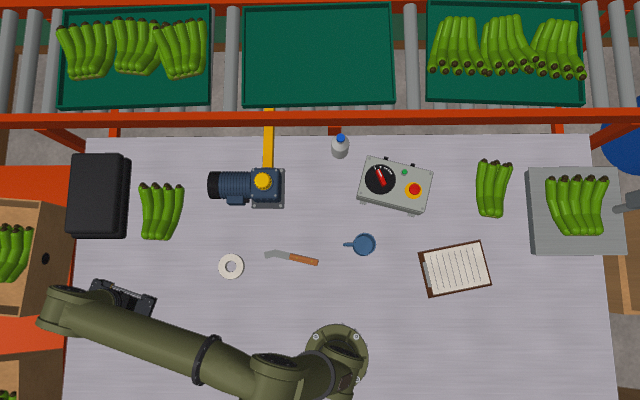

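The scene view shows the cap at about (334,233) and the switch at about (277,178). In the top view (x up, y left), the cap is at about (263,181), the red handle at about (380,178) and the stop button at (414,189). Next I'll zoom in on both.

```bash
cat > h.py <<'E'
import cv2, numpy as np
from scipy.spatial.transform import Rotation as R
from cell import telemetry, cams, env
def ray(n,uv):
    c=cams.calibration(n)
    p=cv2.undistortPoints(np.array(uv,float).reshape(-1,1,2),c["K"],c["dist"]).reshape(-1,2)
    return c["origin"],np.c_[p,np.ones(len(p))]@R.from_euler("xyz",c["rotation"],degrees=True).as_matrix().T
def world(n,uv,z):
    o,d=ray(n,uv); return o+d*((z-o[2])/d[:,2])[:,None]
def pix(n,P):
    c=cams.calibration(n); M=R.from_euler("xyz",c["rotation"],degrees=True).as_matrix().T
    return cv2.projectPoints(np.array(P,float).reshape(-1,3),cv2.Rodrigues(M)[0],-M@c["origin"],c["K"],c["dist"])[0].reshape(-1,2)
E
python3 - <<'E'
from h import *
t=cv2.imread("pics/top0.png"); s=cv2.imread("pics/scene0.png")
a=cv2.resize(t[145:220,240:440],None,fx=4,fy=4,interpolation=cv2.INTER_CUBIC)
b=cv2.resize(s[160:260,240:440],None,fx=3,fy=3,interpolation=cv2.INTER_CUBIC)
cv2.imwrite("pics/z0.png",np.vstack([a,cv2.copyMakeBorder(b,0,0,0,200,0)]))
hsv=cv2.cvtColor(t,cv2.COLOR_BGR2HSV)
def blobs(m):
    n,l,st,ce=cv2.connectedComponentsWithStats(m.astype(np.uint8))
    for i in range(1,n):
        if st[i,4]>15: print(st[i],ce[i])
    return l
H,S,V=cv2.split(hsv); roi=np.zeros_like(H,bool); roi[140:220,220:440]=1
print("red");blobs(roi&((H<6)|(H>174))&(S>150)&(V>90))
print("yel");blobs(roi&(H>18)&(H<32)&(S>150)&(V>110))
E
```

```text
red
[376 169  11  18  79] [380.88607595 178.08860759]
[409 184  11  10  85] [414.03529412 188.77647059]
yel
[263 140  10  28 263] [267.37642586 152.76425856]
[254 172  18  18 228] [262.27192982 180.64035088]
[405 182  17  17 123] [411.74796748 191.1300813 ]
```

View pics/z0.png

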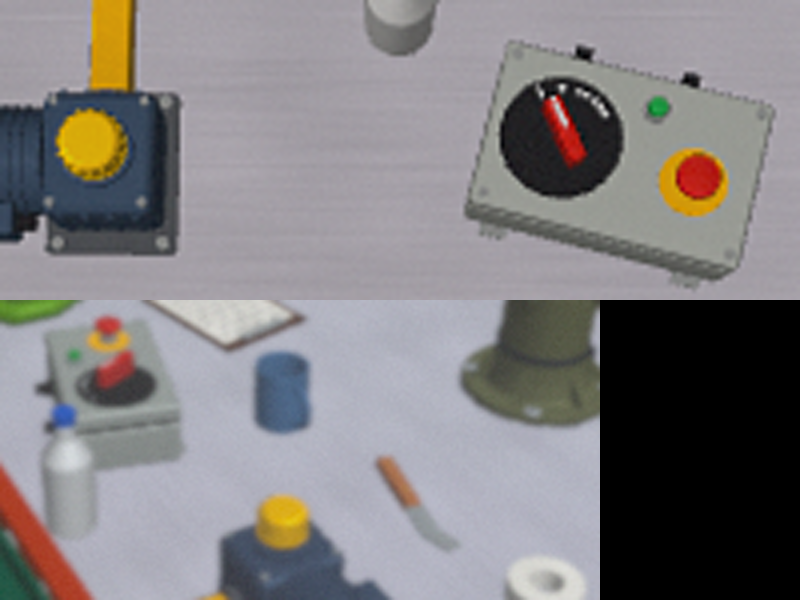

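The crop shows the cap top's bright disc near (262.5,180.8). The dial disc centre is near (380.2,179.2), the pointer's white end is toward up-left, and the stop button is near (414,189).

Run:
```python
from h import *
t=cv2.imread("pics/top0.png")
H,S,V=cv2.split(cv2.cvtColor(t,cv2.COLOR_BGR2HSV))
f=lambda u,v:(240+u/4-.375,145+v/4-.375)
print("cap top",world("top",[f(91,144)],.158))
print("dial",world("top",[f(561,137)],.092))
sw=world("top",[f(561,137)],.092)[0]
bt=world("top",[(414.0,188.8)],.12)[0]; d=sw-bt; print("button",bt,np.hypot(*d[:2]),"box yaw",np.degrees(np.arctan2(-d[0],d[1])))
C=world("top",[f(510,42),f(775,105),f(467,209)],.09); d=C[0]-C[1]; print(C,"edge yaw",np.degrees(np.arctan2(-d[0],d[1])),np.hypot(*d[:2])); 
m=np.zeros_like(H); m[165:190,372:392]=1
m=(m>0)&(((H<8)|(H>172))&(S>130)&(V>90)|((V>170)&(np.hypot(*(np.indices(H.shape)-np.array([173.,378]).reshape(2,1,1)))<6)))
v,u=np.nonzero(m); W=world("top",np.c_[u,v],.132)[:,:2]; c,ax,ang=cv2.minAreaRect(W.astype(np.float32)*1000)
print("bar",W.mean(0),c,ax,ang); e=np.linalg.eigh(np.cov(W.T))[1][:,1]; print("bar dir",np.degrees(np.arctan2(e[1],e[0])))
print("bar by z .12 mean",world("top",np.c_[u,v],.12).mean(0))
# scene check
print("pix scene cap", pix("scene",[world("top",[f(91,144)],.158)[0]]), pix("scene",[[sw[0],sw[1],.132]]))
```

```text
cap top [[0.58889388 0.24133016 0.158     ]]
dial [[ 0.60679119 -0.158903    0.092     ]]
button [ 0.56536607 -0.27047111  0.12      ] 0.11901043516123508 box yaw -20.369906010551677
[[ 0.69315404 -0.11644066  0.09      ]
 [ 0.63455786 -0.34602682  0.09      ]
 [ 0.54390521 -0.07627614  0.09      ]] edge yaw -14.31766744139961 0.236945806438184
bar [ 0.60401468 -0.15690146] (607.2257690429688, -155.2908935546875) (66.23101043701172, 18.36951446533203) 24.67035675048828
bar dir -158.23877166750088
bar by z .12 mean [ 0.60669897 -0.15831793  0.12      ]
pix scene cap [[334.69601258 226.76524688]] [[277.91586172 178.78113329]]
```

>>> arm_command(series="-10 -5 0 0 255;-20 -10 0 0 255;-32 -15 0 0 255;-35 -17 0 0 255;-35 -17 0 0 255;-35 -17 0 0 255;-35 -17 0 0 255;-35 -17 0 0 255;-35 -17 0 0 255;-35 -17 0 0 255;-35 -17 0 0 255;-35 -17 0 0 255;-35 -17 0 0 255;-35 -17 0 0 255;-20 -10 0 0 255;-15 -8 0 0 255;0 0 0 0 255;0 0 0 0 255", squeeze=40)

```text
time_s: 1.6
tool_pos: [0.589, 0.2391, 0.2222]
tool_rot: [-180.0, -0.0, 161.3]
force: [-0.3, 0.2, -0.9]
grip_width: 0.0003
grasp_force: 0.0
```

```bash
cat > to.py <<'E'
from h import *
def to(x,y,z,yaw=None):
    o=telemetry.get_obs(); Rm=R.from_euler("xyz",o["tool_rot"],degrees=True).as_matrix()
    print("t",o["time_s"],"pos",o["tool_pos"].round(4),"rot",o["tool_rot"].round(1),"F",o["force"].round(1),"w",round(o["grip_width"],4),"q",o["qpos"].round(0))
    print("tool mm",(Rm.T@(np.array([x,y,z])-o["tool_pos"])*1000).round(1))
    if yaw is not None: print("turn rad",-np.radians((yaw-o["tool_rot"][2]+180)%360-180).round(3))
E
python3 -c "
from to import *; to(.589,.2413,.165)
cv2.imwrite('pics/s1.png',cv2.resize(cams.read_camera('scene')[170:290,250:450],None,fx=4,fy=4))"
```

```text
t 1.6 pos [0.589  0.2391 0.2222] rot [-180.    -0.   161.3] F [-0.3  0.2 -0.9] w 0.0003 q [-36.  17.  14.  86.  -4.  78.  50.]
tool mm [ 0.6  2.2 57.2]
```

View pics/s1.png

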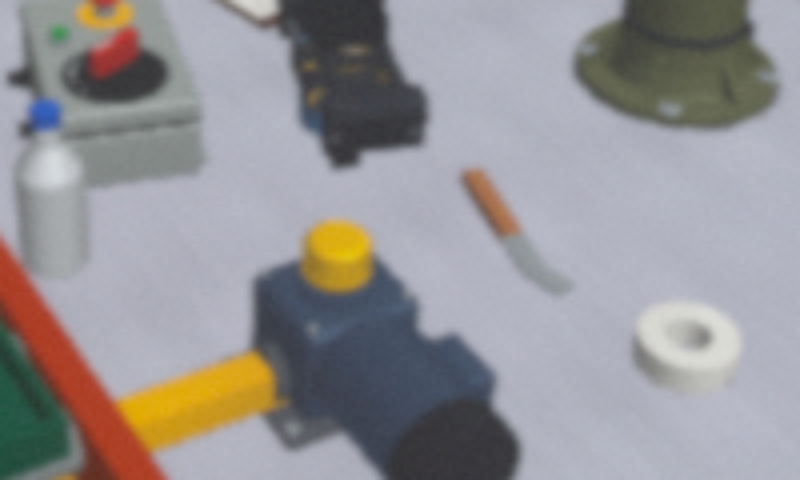

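The tip hangs straight above the cap, with the tip at (343,160) and the cap top at (340,240) in the crop, so I'll press down.

>>> arm_command(series="0 1 8 0 255;1 1 14 0 255;0 0 14 0 255;0 0 12 0 255;0 0 5 0 255;0 0 3 0 255;0 0 2 0 255;0 0 2 0 255;0 0 2 0 255;0 0 2 0 255;0 0 2 0 255;0 0 0 0 255")

```text
time_s: 2.65
tool_pos: [0.5886, 0.2429, 0.1565]
tool_rot: [180.0, 0.0, 161.5]
force: [0.3, -0.4, 0.2]
grip_width: 0.0005
grasp_force: 0.0
```

>>> arm_command(series="0 0 1.5 0 255;0 0 1.5 0 255;0 0 1.5 0 255;0 0 0 0 255")

```text
time_s: 2.98
tool_pos: [0.5886, 0.2429, 0.1533]
tool_rot: [180.0, 0.0, 161.5]
force: [-1.7, -0.0, 5.1]
grip_width: 0.0005
grasp_force: 2.5
```

>>> arm_command(series="0 0 1.5 0 255;0 0 1.5 0 255;0 0 1 0 255;0 0 0 0 255;0 0 0 0 255")

```text
time_s: 3.4
tool_pos: [0.5884, 0.2428, 0.1476]
tool_rot: [-180.0, -0.0, 161.5]
force: [-1.2, -0.8, -0.2]
grip_width: 0.0005
grasp_force: 0.0
```

>>> arm_command(series="0 0 1 0 255;0 0 1 0 255;0 0 1 0 255;0 0 0 0 255;0 0 0 0 255")

```text
time_s: 3.82
tool_pos: [0.5885, 0.2429, 0.1473]
tool_rot: [180.0, 0.0, 161.5]
force: [-4.2, -1.3, 10.7]
grip_width: 0.0006
grasp_force: 5.5
```

>>> arm_command(series="0 0 -5 0 255;0 0 -12 0 255;0 0 -25 0 255;0 0 -25 0 255;0 0 -25 0 255;0 0 -12 0 255;0 0 -3 0 255")

```text
time_s: 4.4
tool_pos: [0.5899, 0.2434, 0.2554]
tool_rot: [179.8, 0.2, 161.5]
force: [-0.8, 0.5, 1.0]
grip_width: 0.0005
grasp_force: 0.0
```

>>> arm_command(series="0 0 0 0.12 0;0 0 0 0.12 0;0 0 0 0.12 0;0 0 0 0.12 0;0 0 0 0.12 0;0 0 0 0.12 0;0 0 0 0.12 0;0 0 0 0.12 0;0 0 0 0.12 0;0 0 0 0.12 0;0 0 0 0.12 0;0 0 0 0.12 0;0 0 0 0.12 0;0 0 0 0.12 0;0 0 0 0.12 0;0 0 0 0.12 0;0 0 0 0.12 0;0 0 0 0.12 0;0 0 0 0.12 0;0 0 0 0.12 0")

```text
time_s: 6.07
tool_pos: [0.5878, 0.2427, 0.2503]
tool_rot: [180.0, 0.1, 23.7]
force: [0.2, 0.5, 0.2]
grip_width: 0.0868
grasp_force: 0.0
```

```bash
python3 -c "
from to import *; to(.607,-.158,.25,23.5)
print(world('top',[(341,138)],.17))
cv2.imwrite('pics/s2.png',cv2.resize(cams.read_camera('scene')[150:270,250:450],None,fx=4,fy=4))"
```

```text
t 6.0667 pos [0.5878 0.2427 0.2503] rot [1.80e+02 1.00e-01 2.37e+01] F [0.2 0.5 0.2] w 0.0868 q [-50.  18.  32.  84.  -9.  81. -84.]
tool mm [-143.2  374.7    0.8]
turn rad 0.003
[[ 0.73119045 -0.02289752  0.17      ]]
```

View pics/s2.png

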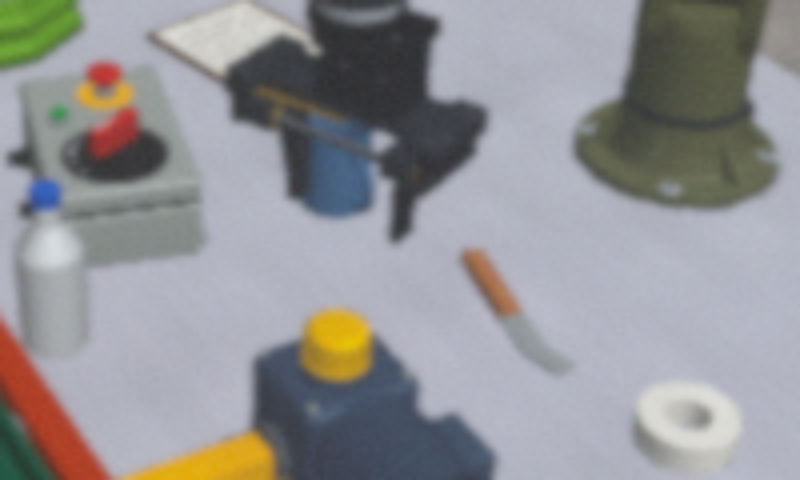

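The cap now sits lower, with no gap showing; its top is at (337,330) in the crop. Next, the switch.

>>> arm_command(series="-3 8 0 0 0;-7 18 0 0 0;-11 29 0 0 0;-12 32 0 0 0;-12 32 0 0 0;-12 32 0 0 0;-12 32 0 0 0;-12 32 0 0 0;-12 32 0 0 0;-12 32 0 0 0;-12 32 0 0 0;-12 32 0 0 0;-11 27 0 0 0;-6 15 0 0 0;-3 6 0 0 0;0 0 0 0 0;0 0 0 0 0")

```text
time_s: 7.53
tool_pos: [0.6112, -0.174, 0.2515]
tool_rot: [-179.9, 0.0, 24.1]
force: [0.0, 0.5, -1.0]
grip_width: 0.0872
grasp_force: 0.0
```

```bash
python3 -c "
from to import *; to(.607,-.158,.107,23.5)"
```

```text
t 7.5333 pos [ 0.6112 -0.174   0.2515] rot [-179.9    0.    24.1] F [ 0.   0.5 -1. ] w 0.0872 q [-20.  19.  43.  84. -13.  82. -42.]
tool mm [  2.7 -16.1 144.5]
turn rad 0.01
```

>>> arm_command(series="1 -4 5 0.01 0;1 -8 12 0 0;1 -4 20 0 0;0 0 25 0 0;0 0 25 0 0;0 0 20 0 0;0 0 15 0 0;0 0 10 0 0;0 0 8 0 0;0 0 3 0 0;0 0 0 0 0;0 0 0 0 0")

```text
time_s: 8.53
tool_pos: [0.6083, -0.1589, 0.1098]
tool_rot: [180.0, -0.1, 23.4]
force: [-0.6, -0.0, -0.2]
grip_width: 0.087
grasp_force: 0.0
```

```bash
python3 -c "
from to import *; to(.607,-.158,.107,23.5)
a=cams.read_camera('scene')[125:225,220:340];b=cams.read_camera('top')[130:230,320:440]
cv2.imwrite('pics/s3.png',cv2.resize(np.hstack([a,b]),None,fx=3.3,fy=3.3,interpolation=cv2.INTER_CUBIC))"
```

```text
t 8.5333 pos [ 0.6083 -0.1589  0.1098] rot [ 1.80e+02 -1.00e-01  2.34e+01] F [-0.6 -0.  -0.2] w 0.087 q [-20.  24.  41.  95. -17.  67. -41.]
tool mm [-0.9 -1.3  2.8]
turn rad -0.001
```

View pics/s3.png

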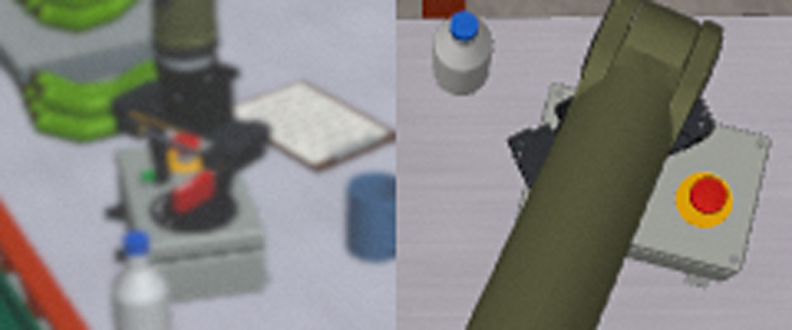

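The fingers stand on both sides of the bar (bar at (195,190) in the crop), and the stop button is clear.

>>> arm_command(series="-1 -1 1 0 200;0 0 1 0 255;0 0 0 0 255;0 0 0 0 255;0 0 0 0 255;0 0 0 0 255;0 0 0 0 255;0 0 0 0 255", squeeze=40)

```text
time_s: 9.3
tool_pos: [0.6064, -0.1585, 0.1071]
tool_rot: [180.0, -0.0, 23.4]
force: [0.9, -0.3, 0.0]
grip_width: 0.0417
grasp_force: 0.0
```

>>> arm_command(series="0 0 0 0 255;0 0 0 0 255;0 0 0 0 255;0 0 0 0 255;0 0 0 0 255;0 0 0 0 255;0 0 0 0 255;0 0 0 0 255")

```text
time_s: 9.97
tool_pos: [0.6063, -0.1582, 0.1071]
tool_rot: [-180.0, -0.0, 23.4]
force: [-1.5, 1.5, 1.7]
grip_width: 0.0155
grasp_force: 40.0
```

>>> arm_command(series="0 0 0 0.06 255;0 0 0 0.08 255;0 0 0 0.08 255;0 0 0 0.08 255;0 0 0 0.08 255;0 0 0 0.08 255;0 0 0 0.08 255;0 0 0 0.08 255;0 0 0 0.04 255;0 0 0 0 255", squeeze=50)

```text
time_s: 10.8
tool_pos: [0.6061, -0.1568, 0.1071]
tool_rot: [-179.9, 0.1, -14.3]
force: [-2.8, 4.7, 3.8]
grip_width: 0.0157
grasp_force: 50.0
```

```bash
python3 -c "
from to import *; to(.6065,-.1583,.107,23.5-76.8); print(telemetry.get_obs()['wrist_torque'])"
```

```text
t 10.8 pos [ 0.6061 -0.1568  0.1071] rot [-1.799e+02  1.000e-01 -1.430e+01] F [-2.8  4.7  3.8] w 0.0157 q [-26.  26.  49.  96. -21.  68. -76.]
tool mm [0.7 1.4 0.1]
turn rad 0.68
[0.88051495 0.82437613 0.14768037]
```

>>> arm_command(series="0 0 0 0.06 255;0 0 0 0.08 255;0 0 0 0.08 255;0 0 0 0.08 255;0 0 0 0.08 255;0 0 0 0.08 255;0 0 0 0.08 255;0 0 0 0.06 255;0 0 0 0.04 255;0 0 0 0.02 255;0 0 0 0 255;0 0 0 0 255")

```text
time_s: 11.8
tool_pos: [0.6069, -0.1556, 0.1071]
tool_rot: [-179.9, 0.2, -52.0]
force: [-2.1, 7.1, 2.7]
grip_width: 0.0158
grasp_force: 50.0
```

```bash
python3 -c "
from to import *; to(.6065,-.1583,.107,23.5-76.8); print(telemetry.get_obs()['wrist_torque'])
a=cams.read_camera('scene')[125:225,220:340];b=cams.read_camera('top')[130:230,320:440]
cv2.imwrite('pics/s4.png',cv2.resize(np.hstack([a,b]),None,fx=3.3,fy=3.3,interpolation=cv2.INTER_CUBIC))"
```

```text
t 11.8 pos [ 0.6069 -0.1556  0.1071] rot [-179.9    0.2  -52. ] F [-2.1  7.1  2.7] w 0.0158 q [ -31.   29.   56.   96.  -26.   69. -110.]
tool mm [1.9 2.  0.1]
turn rad 0.023
[1.25696973 0.50359486 0.20674059]
```

View pics/s4.png

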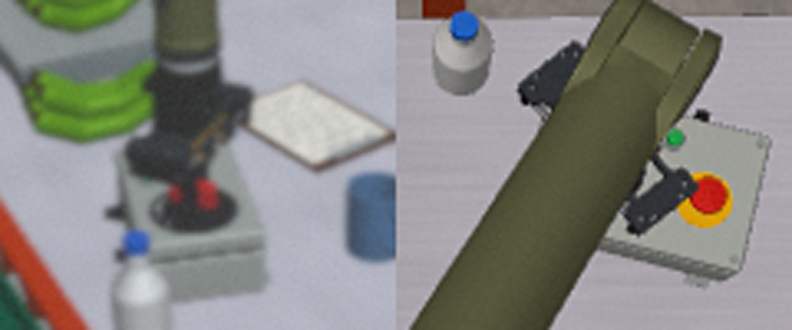

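The handle has turned with the gripper and the stop button is clear below the gripper's body. I'll push on to the end stop to be sure of the third notch.

>>> arm_command(series="0 0 0 0.02 255;0 0 0 0.02 255;0 0 0 0.02 255;0 0 0 0 255;0 0 0 0 255;0 0 0 0 255")

```text
time_s: 12.4
tool_pos: [0.607, -0.1555, 0.1071]
tool_rot: [-179.9, 0.2, -55.4]
force: [-1.3, 6.2, 2.7]
grip_width: 0.0157
grasp_force: 50.0
```

```bash
python3 -c "
from to import *; to(.6065,-.1583,.107,23.5-76.8); print(telemetry.get_obs()['wrist_torque'])"
```

```text
t 12.4 pos [ 0.607  -0.1555  0.1071] rot [-179.9    0.2  -55.4] F [-1.3  6.2  2.7] w 0.0157 q [ -31.   30.   57.   96.  -27.   69. -113.]
tool mm [2.  2.  0.1]
turn rad -0.036
[1.24663274 0.41971828 0.26388916]
```

>>> arm_command(series="0 0 0 0.02 255;0 0 0 0.02 255;0 0 0 0 255;0 0 0 0 255")

```text
time_s: 12.73
tool_pos: [0.6071, -0.1556, 0.1071]
tool_rot: [-179.9, 0.1, -57.5]
force: [-1.2, 5.0, 2.9]
grip_width: 0.016
grasp_force: 50.0
```

```bash
python3 -c "
from to import *; to(.6065,-.1583,.107,23.5-76.8); print(telemetry.get_obs()['wrist_torque'])
a=cams.read_camera('scene')
cv2.imwrite('pics/s5.png',cv2.resize(np.hstack([a[160:210,250:310],a[210:260,310:370]]),None,fx=6,fy=6,interpolation=cv2.INTER_CUBIC))"
```

```text
t 12.7333 pos [ 0.6071 -0.1556  0.1071] rot [-1.799e+02  1.000e-01 -5.750e+01] F [-1.2  5.   2.9] w 0.016 q [ -32.   30.   58.   96.  -27.   69. -115.]
tool mm [1.9 1.9 0.1]
turn rad -0.074
[1.2145621  0.45405297 1.03530267]
```

View pics/s5.png

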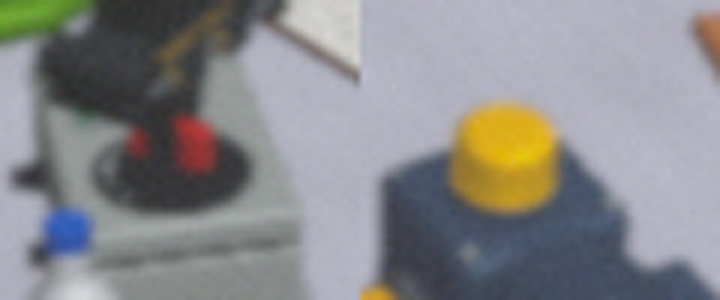

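The torque jumped to 1.0 N m, so the handle is on its end stop. The cap sits home. I'll ease off slightly and hand in.

>>> arm_command(series="0 0 0 -0.02 255;0 0 0 0 255;0 0 0 0 255")

```text
time_s: 13.03
tool_pos: [0.6071, -0.1556, 0.1071]
tool_rot: [-179.9, 0.2, -56.5]
force: [-1.6, 6.2, 3.4]
grip_width: 0.0156
grasp_force: 50.0
```

```bash
python3 -c "
from h import *
print(telemetry.get_obs()['wrist_torque'],telemetry.get_obs()['tool_rot']); print(env.sign_off())"
```

```text
[1.22104672 0.43514859 0.62856323] [-1.79902235e+02  1.54242229e-01 -5.64521873e+01]
the job is handed in; nothing more can be done
None
```

I pressed the guard cap home first, then turned the switch clockwise to its end stop just past the third notch; the job is handed in at 13 s with the gripper still holding the handle there, the stop button untouched and nothing else seen to move.

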